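Make up two breakfasts from the counter and the pastry case

ROBOT

A 6-joint arm with a two-finger parallel gripper is mounted at the origin on a cart in front of the work surface, level with it; the furniture and walls round the work are solid. World frame = base frame: x ahead of the robot, y to its left, z up, the work surface at z = 0. Lengths are in m, angles in rad, forces in N, time in s.
With the tool pointing down it reaches from about 0.25 to 0.775 m from the base axis. Payload 4 kg.
Tool frame: the origin (TCP) lies midway between the tips of the shut fingers; the grasp point (between the pads) lies 19 mm behind it (robot.tcp_to_grasp is the z of the grasp point in the tool frame, in m); z points along the fingers, y is the line along which they close (so a half turn about z gives the same grasp; the last joint's range is limited). The gripper opens to 94 mm and grips with 3 to 60 N. Pads are 16 mm wide; open, the fingers measure 119 mm over their backs; the gripper's body (75 mm by 177 mm) begins 78 mm behind the grasp point.
Start: joints at [-1.254, 0.087, 1.371, -0, 1.684, -0.103], TCP at [0.224, -0.502, 0.206] pointing down, gripper open.
Joint ranges: [-3.1, 3.1], [-0.76, 2.03], [0.27, 2.55], [-1.08, 4.22], [0.17, 2.65], [-2.57, 2.57]. Speed limits (rad/s): [2.79, 2.79, 3.14, 3.14, 3.14, 3.14].

INTERFACE

Orientations are given as [roll, pitch, yaw] about the fixed x, y, z axes, in that order (R = Rz(yaw) Ry(pitch) Rx(roll)).
In Python, from bench import robot gives the robot as it stands. The module is installed in compiled form; this text tells all that it offers.
- The arm moves only by the tool move_arm, never from a script. Its argument "motion" is one flat list of numbers, 7 for each row, row after row: the turn, a rotation vector about the tool's x, y, z in units of 45 degrees (1.0 is 45 degrees), then the shift along the tool's x, y, z in units of 100 mm (1.0 is 100 mm), then the opening, from 0 (shut) to 1 (fully open). A call has 1 to 12 rows; each row shifts and turns the commanded pose from where the row before left it, along the tool's axes as they then stand; what a row does not reach is not made up. A row lasts 1/12 s, in which the tool goes at most 41.7 mm and 7.16 degrees, less where a joint would pass 70% of its speed; a pose out of reach is approached as far as the arm can. A call with a number of a shift or a turn outside -1 to 1 is refused whole. A call with a gripper value outside its range is refused whole. The fingers move at their own pace and stop on an object; the grip force is fixed at half the most. Time passes only in rows, so rows that do not move let the fingers close. It gives the time, the measured TCP pose, the force, the opening and the grip force at its end, in the units of the state.
- robot.get_obs(): the state, without advancing time (a new reading comes with each control period).
- robot.snapshot(name): name is "scene" or "top" or "wrist"; returns the picture (420x560x3 uint8, red, green, blue); there is no depth.
- robot.get_calibration(name): a dict with "fx", "fy", "cx", "cy" (pixels), "R" (3x3) and "t" (3): a world point X has camera coordinates R X + t. Camera axes: x right, y down, z forward; pixel columns grow to the right and rows downward; lengths in m; the calibration is good to about 2 mm. A picture is of the moment at which its call begins: read the wrist's pose just before it. get_calibration takes no time and is no camera call; for the wrist camera it gives the pose at the moment of the call.
- robot.close_job(): hands the job in; it is judged then, once.
The state is a dict: "time": time; "joint_positions": joint angles; "qvel": joint speeds; "joint_torque": joint torques, N m; "tool_pos": TCP position; "ee_rot": TCP orientation; "wrist_force": force on the tool from outside, world axes, zero at the start; "wrist_torque": the same for the moment, N m; "width": finger opening in m; "finger_force": force on a finger pad.
Only numpy, scipy, OpenCV 4.12 (cv2) and the standard library are available. Lean on these libraries where they do the work, as an engineer would, in place of code of your own. Each camera call takes 0.05 s, during which the arm holds its last target. There are 200 camera calls.

TASK

Make up the two breakfast orders. On the wooden tray set the espresso in the middle of the saucer, without tipping it, and one croissant in the middle of the plate; in the takeaway box lay the other croissant in the large compartment and stand the jam jar in the small one, leaving the honey jar where it stands. The croissants are in the pastry case: slide its sloping glass front pane up by the knob (it stays where you leave it), take them out, and leave the pane fully shut again.

Things in the scene. Friction and masses are not known exactly. Their poses are not given: they have to be found in the camera images.
- case: Fixed glass pastry case, 360 (x) x 340 (y) mm. Origin under its centre; x from its low front (68 mm high, facing the robot) to its back (260 mm high). Floor top at z = 12. The croissants lie on the floor of the front part, clear inside from x -174 to 0, y -158 to 158; fixed muffins and a fixed pane are behind. The sliding pane (sash) covers the front part, rising 28 degrees towards +x.
- sash (a joint): How far the sliding pane is pushed up its slope, m: 0 shut, 0.2 fully up; may start ajar. Moves along (0.883, 0, 0.469) in the case's frame. Friction of about 6 N holds it where it is left; 9 N pushes it up, 4 N pulls it down. Its lower edge is at x = -180, z = 70 mm of the case when shut; at 0.19 it is at x = -12, z = 159 mm and the front part is open from above.
- knob (a point): Centre of the round head (diameter 26 mm, 17 mm high) of the dark knob on the sliding pane, midway across it, 52 mm up the slope from its lower edge. Site x points up the slope, y across the pane (the case's y), z square out of the pane. The head's centre is 37 mm above the glass; its neck is 16 mm thick. Grip it across y.
- tray: Light wooden serving tray, fixed, 290 (x) x 170 (y) mm, rim 15 mm high; origin under its centre, z up. Fixed on it: a white saucer (diameter 114) centred at x = -72, y = 0, flat middle of radius 32 at z = 13, edge at z = 23; a white plate (diameter 136) centred at x = +66, y = 0, flat middle of radius 59 at z = 13, edge at z = 18 mm.
- box: Open cardboard takeaway box, fixed, 240 (x) x 160 (y) mm, walls 45 mm high, 3 mm thick, floor top at z = 3; origin under its centre, z up; a flap hangs out at its -x end. Large compartment: 148 x 154 mm, centred at x = -43, y = 0. Small compartment for the jar: 83 x 84 mm, centred at x = 75.5, y = 0, between two solid cardboard wings 40 mm high.
- cup_foot (a point): White espresso cup filled with coffee; this point is the centre of its foot on the cup's axis, z up. Bowl diameter 63 mm at the rim, 44 mm at the foot, 51 mm high; the handle sticks out along this point's -y to 57 mm from the axis. Grip the bowl across x. About 0.14 kg.
- jam: Tall narrow jam jar with a yellow lid, diameter 63 mm, 110 mm high, about 0.55 kg; origin at the centre of its underside, z up.
- honey: Shorter, wider honey jar with a red lid, diameter 70 mm, 101 mm high; origin at the centre of its underside. It stays where it is.
- croissant_a: Croissant, 100 (x) x 71 (y) x 52 mm, 0.06 kg, rigid; origin at the centre of its underside. Grip it across y at the middle, 25 to 30 mm above its underside. Either croissant may go to either order.
- croissant_b: Croissant, 116 (x) x 70 (y) x 50 mm, 0.06 kg, rigid; origin at the centre of its underside. Grip it across y at the middle, 25 to 30 mm above its underside. Either croissant may go to either order.
Mind the look-alikes: they are no part of the job. What is shaped like the part that bears cup_foot but green is not meant.

How it is judged:
By the outcome, as a careful person would: the job done as asked, in the order asked, and still so for the second after the job is handed in, with the robot touching nothing.
It also fails if it takes over 136 s, if anything falls off the work surface, if the arm or the gripper's body presses on something with over 40 N, if the wrist force passes 120 N, or if a joint passes its speed limit or range.

## Working session

There is one attempt and no reset: what is moved stays moved. The work goes in short steps, Python scripts to look and compute and a tool call to move; the robot and the scene stay as the last step left them, time stands still between calls to the robot, and variables do not carry over. Pictures are saved under pics/ and viewed, at most 14 in all, crops included, and the job is handed in when it is done.

Besides the shell and the picture viewer there is one more tool, called after ">>>" by a JSON object that holds its "name" and its "arguments", one argument or row to a line. move_arm: Moves the arm, as the interface text tells. Shifts and turns lie within -1 to 1; 1 stands for 100 mm of shift or 45 degrees of turn. Its arguments: {"type":"object","properties":{"motion":{"type":"array","items":{"type":"number"}}},"required":["motion"]}

```bash
mkdir -p pics
python3 - <<'E'
from bench import robot
import cv2
o=robot.get_obs();print({k:(v if isinstance(v,float) else [round(float(x),3) for x in __import__('numpy').ravel(v)]) for k,v in o.items()})
print(robot.tcp_to_grasp)
for n in("scene","top"):
    im=robot.snapshot(n);cv2.imwrite(f"pics/{n}0.png",cv2.resize(im[:,:,::-1],(800,600),interpolation=cv2.INTER_CUBIC));print(robot.get_calibration(n))
    cv2.imwrite(f"pics/{n}0_raw.png",im[:,:,::-1])
E
```

```text
{'time': 0.0, 'joint_positions': [-1.254, 0.088, 1.372, -0.0, 1.684, -0.103], 'qvel': [0.001, -0.0, -0.0, 0.001, -0.001, -0.001], 'joint_torque': [-0.0, -34.019, -30.243, 0.072, 0.033, -0.0], 'tool_pos': [0.224, -0.502, 0.204], 'ee_rot': [-3.139, -0.0, 0.42], 'wrist_force': [-0.029, -0.478, -1.233], 'wrist_torque': [0.037, -0.032, 0.015], 'finger_force': 0.0, 'width': 0.09381386800603907}
-0.0188
{'fx': 403.1402560163563, 'fy': 403.1402560163563, 'cx': 281.9954250523929, 'cy': 206.01914458020892, 'R': array([[ 0.74086791, -0.67140676,  0.01810259],
       [-0.51618897, -0.58642237, -0.62422572],
       [ 0.42972513,  0.45312444, -0.78103428]]), 't': array([-0.42948221,  0.34953647,  0.83576853])}
{'fx': 464.98004747159126, 'fy': 464.98004747159126, 'cx': 282.3637285721851, 'cy': 215.48531415170942, 'R': array([[-2.64992080e-02, -9.99648474e-01, -8.48409457e-04],
       [-9.97023895e-01,  2.64910797e-02, -7.23987241e-02],
       [ 7.23957494e-02, -1.07262435e-03, -9.97375408e-01]]), 't': array([0.02290242, 0.58924284, 1.21794387])}
```

View pics/scene0.png

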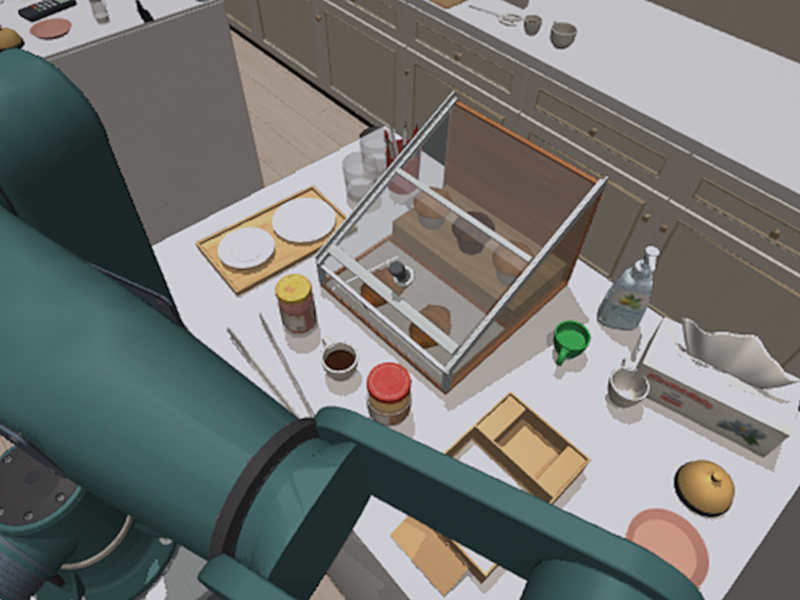

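View pics/top0.png

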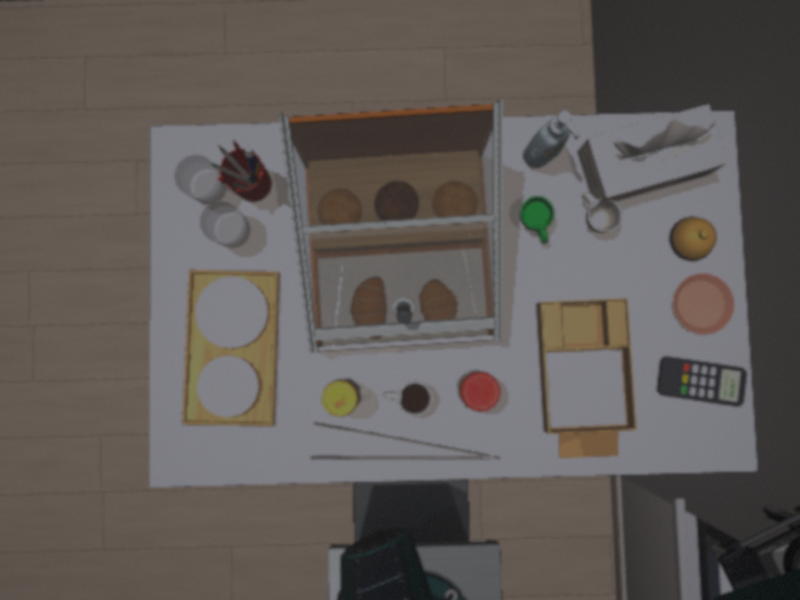

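The scene view shows the tray upper left, with the jam at (296,300), the cup at (340,360) and the honey at (388,390). The case is in the middle with two croissants and the knob at (398,270), and the box is at the lower right. The top view shows the same layout: jam (340,398), cup (415,398), honey (480,390), box (587,365), tray (230,347). I'll enlarge both.

Run:
```python
import cv2
a=cv2.imread('pics/top0_raw.png')
# raw crop cols 120..453, rows 150..310 -> x2.4
def crop(im,c0,r0,w,h,s,name):
    c=cv2.resize(im[r0:r0+h,c0:c0+w],None,fx=s,fy=s,interpolation=cv2.INTER_CUBIC)
    c=cv2.convertScaleAbs(c,alpha=1.3,beta=15)
    cv2.imwrite(name,c)
crop(a,200,65,160,240-15,2.6,'pics/t1.png')
crop(a,125,180,330,145,2.42,'pics/t1.png')
s=cv2.imread('pics/scene0_raw.png')
crop(s,135,100,265,200,3,'pics/s1.png')
```

```text
(no output)
```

View pics/t1.png

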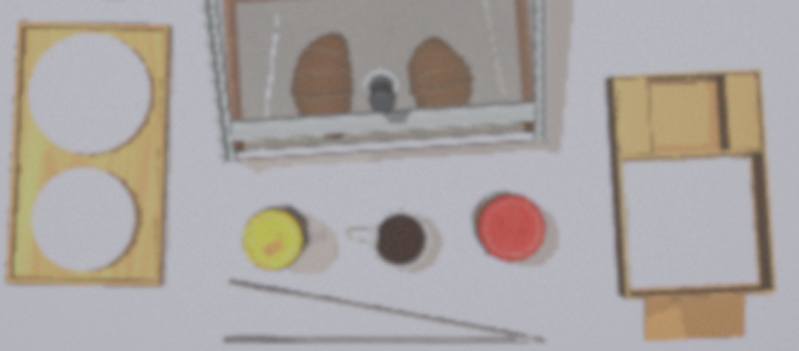

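View pics/s1.png

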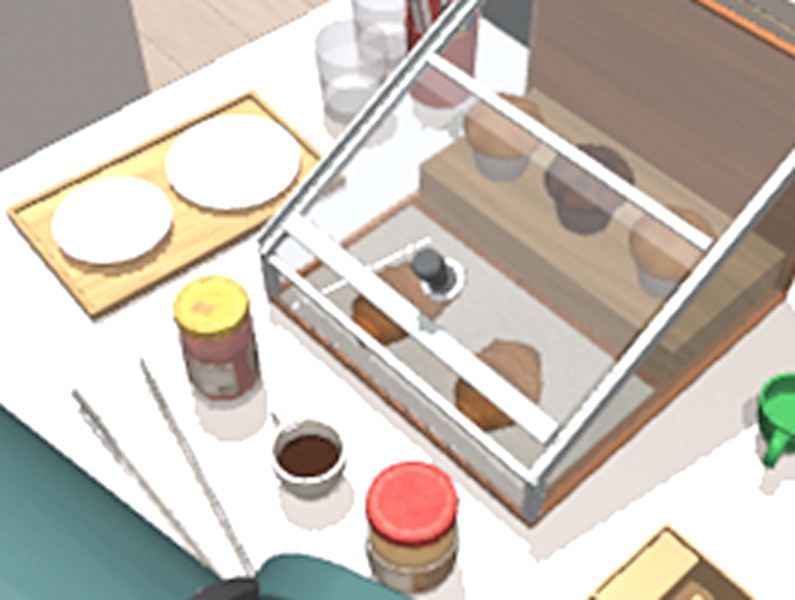

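Top crop: jam lid (273,238), cup (401,239) with its handle towards +y, honey (511,227), knob about (381,92), croissants about (323,75) and (440,73), plate (90,93), saucer (84,218). Scene crop: jam lid (211,303), coffee (308,455), honey lid (412,500), knob (430,263). I'll triangulate these.

```bash
cat > h.py <<'E'
import numpy as np,cv2
from bench import robot
def P(c): return np.diag([1,1,1.])@np.array([[c['fx'],0,c['cx']],[0,c['fy'],c['cy']],[0,0,1]])@np.c_[c['R'],c['t']]
def tri(c1,p1,c2,p2):
    X=cv2.triangulatePoints(P(c1),P(c2),np.array(p1,float).reshape(2,1),np.array(p2,float).reshape(2,1)).ravel();X=X[:3]/X[3]
    e=[np.linalg.norm((lambda q:q[:2]/q[2])(P(c)@np.r_[X,1])-p) for c,p in((c1,p1),(c2,p2))]
    return X,e
def atz(c,p,z):
    d=c['R'].T@np.array([(p[0]-c['cx'])/c['fx'],(p[1]-c['cy'])/c['fy'],1]);o=-c['R'].T@c['t']
    return o+d*(z-o[2])/d[2]
def proj(c,X): q=P(c)@np.r_[X,1];return q[:2]/q[2]
T=robot.get_calibration('top');S=robot.get_calibration('scene')
t1=lambda u,v:np.array([125+u/2.42,180+v/2.42]); s1=lambda u,v:np.array([135+u/3,100+v/3])
E
python3 - <<'E'
from h import *
np.set_printoptions(precision=4,suppress=True)
for n,a,b in [('jam',(273,238),(211,303)),('cup',(401,239),(308,455)),('honey',(511,227),(412,500)),('knob',(381,93),(430,263)),('plate',(90,93),(232,162)),('saucer',(84,218),(112,220)),('trayFL',(8,282),(96,310)),('trayBL',(22,24),(12,212)),('trayBR',(170,27),(250,96)),
 ('sashbarR',(535,125),(550,430))]:
    print(n,*tri(T,t1(*a),S,s1(*b)))
for n,z,l in [('tray',.015,[(22,24),(170,27),(162,284),(8,282)]),('box',.045,[(609,77),(760,71),(775,291),(622,296)]),('jam',.11,[(273,238)]),('cup',.049,[(401,239),(348,235)]),('plate',.015,[(90,93)]),('saucer',.02,[(84,218)]),('crois',.035,[(323,75),(440,73),(340,36),(433,40)]),('wing',.04,[(650,80),(720,78)])]:
    print(n,[atz(T,t1(*p),z)[:2] for p in l])
E
```

```text
jam [0.4318 0.1206 0.1094] [np.float64(0.05614362375006486), np.float64(0.07421384911623978)]
cup [ 0.4233 -0.0102  0.0416] [np.float64(0.14015802874926583), np.float64(0.1986767047566104)]
honey [ 0.4364 -0.1223  0.0994] [np.float64(0.28350723749041357), np.float64(0.4223464839535102)]
knob [0.5727 0.0079 0.1497] [np.float64(0.31910521725141455), np.float64(0.42209714137245147)]
plate [0.5909 0.3289 0.0159] [np.float64(0.09085707091881093), np.float64(0.1060028722506644)]
saucer [0.4539 0.335  0.0213] [np.float64(0.15326462348478903), np.float64(0.18478451569606089)]
trayFL [ 0.4027  0.4658 -0.1899] [np.float64(13.87983445963539), np.float64(16.84168417770307)]
trayBL [ 0.5726  0.4825 -0.0882] [np.float64(41.553628666426114), np.float64(48.267241244741676)]
trayBR [0.614  0.2291 0.1647] [np.float64(14.075461275968395), np.float64(16.837297483061466)]
sashbarR [ 0.5422 -0.1508  0.1181] [np.float64(1.9169179809651389), np.float64(2.7583108284066746)]
tray [array([0.6696, 0.4042]), array([0.6619, 0.2397]), array([0.3794, 0.2521]), array([0.386 , 0.4205])]
box [array([ 0.591 , -0.2395]), array([ 0.5932, -0.4029]), array([ 0.3576, -0.4069]), array([ 0.3567, -0.2437])]
jam [array([0.4317, 0.1206])]
cup [array([ 0.4234, -0.0099]), array([0.4292, 0.0465])]
plate [array([0.5908, 0.3292])]
saucer [array([0.4536, 0.3356])]
crois [array([0.6022, 0.07  ]), array([ 0.601 , -0.0576]), array([0.6445, 0.0504]), array([ 0.6374, -0.051 ])]
wing [array([ 0.5869, -0.2848]), array([ 0.5871, -0.3608])]
```

Triangulated heights match the text: jam 0.109, honey 0.099, plate and saucer about 0.016–0.021. The knob sits at z = 0.150 against 0.127 when shut, so the sash starts about 0.05 ajar. I'll take the cup first, turning the tool to yaw 90°.

>>> {"name": "move_arm", "arguments": {
  "motion": [0, 0, -0.1465, 0, 0, -0.1, 1, 0, 0, -0.1465, 0, 0, -0.1, 1, 0, 0, -0.1465, 0, 0, -0.1, 1, 0, 0, -0.1465, 0, 0, -0.1, 1, 0, 0, -0.1465, 0, 0, -0.1, 1, 0, 0, -0.1465, 0, 0, -0.1, 1, 0, 0, -0.1465, 0, 0, -0.1, 1, 0, 0, -0.1465, 0, 0, 0, 1, 0, 0, -0.1465, 0, 0, 0, 1, 0, 0, -0.1465, 0, 0, 0, 1, 0, 0, 0, 0.2, 0.1, 0, 1, 0, 0, 0, 0.2, 0.1, 0, 1]
}}

```text
time: 1.1
tool_pos: [0.2438, -0.4621, 0.2742]
ee_rot: [-3.141, -0.002, 1.569]
wrist_force: [-0.1, 0.6, 0.3]
width: 0.0942
finger_force: 0.0
```

>>> {"name": "move_arm", "arguments": {
  "motion": [0, 0, 0, 0.37, 0.15, 0, 1, 0, 0, 0, 0.37, 0.15, 0, 1, 0, 0, 0, 0.37, 0.15, 0, 1, 0, 0, 0, 0.37, 0.15, 0, 1, 0, 0, 0, 0.37, 0.15, 0, 1, 0, 0, 0, 0.37, 0.15, 0, 1, 0, 0, 0, 0.37, 0.15, 0, 1, 0, 0, 0, 0.37, 0.15, 0, 1, 0, 0, 0, 0.37, 0.15, 0, 1, 0, 0, 0, 0.37, 0.15, 0, 1, 0, 0, 0, 0.37, 0.15, 0, 1, 0, 0, 0, 0.37, 0.15, 0, 1]
}}

```text
time: 2.1
tool_pos: [0.4244, -0.0163, 0.2752]
ee_rot: [-3.142, 0.0, 1.57]
wrist_force: [1.5, -0.2, 0.0]
width: 0.0941
finger_force: 0.0
```

Run:
```python
from h import *
o=robot.get_obs();print(o['tool_pos'],o['ee_rot'],o['joint_positions'])
c=robot.get_calibration('wrist');im=robot.snapshot('wrist');print(c);print('campos',-c['R'].T@c['t'])
cv2.imwrite('pics/w1.png',cv2.resize(im[:,:,::-1],(800,600),interpolation=cv2.INTER_CUBIC))
```

```text
[ 0.42437618 -0.01627572  0.27522004] [-3.14155538e+00  2.10744745e-04  1.57047195e+00] [-1.71827023e-01 -1.96969768e-01  1.50430040e+00 -2.21662978e-04
  1.83426277e+00 -1.71560371e-01]
{'fx': 374.5046905918698, 'fy': 374.5046905918698, 'cx': 289.30613163077015, 'cy': 206.10341379809805, 'R': array([[ 9.99999991e-01, -1.13521739e-04,  6.88446280e-05],
       [-1.28177054e-04, -9.60650045e-01,  2.77761543e-01],
       [ 3.46036217e-05, -2.77761549e-01, -9.60650051e-01]]), 't': array([-0.42486467, -0.06380562,  0.45408024])}
campos [0.42484078 0.06478293 0.4539642 ]
```

View pics/w1.png

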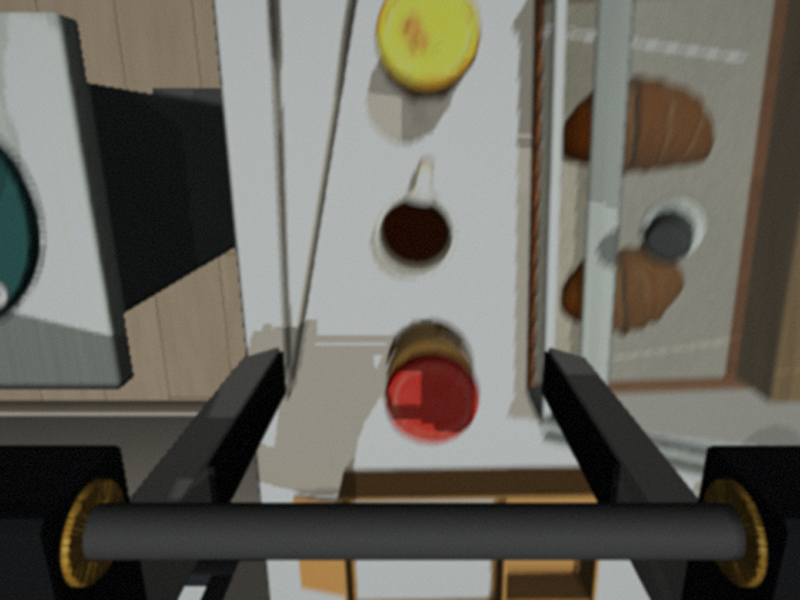

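The wrist view shows the coffee centre at (416,232), the jam lid at (428,40), the honey lid at (432,398) and the knob head at (667,237). Croissant 1 spans (565,130) to (713,130) and croissant 2 spans (563,295) to (683,283), both seen through the glass.

Run:
```python
from h import *
np.set_printoptions(precision=4,suppress=True)
c=robot.get_calibration('wrist');w=lambda u,v:np.array([u*.7,v*.7])
print('cup',tri(T,t1(401,239),c,w(416,232)),atz(c,w(416,232),.044))
print('jam',tri(T,t1(273,238),c,w(428,40)))
print('honey',tri(T,t1(511,227),c,w(432,397)))
print('knob',tri(S,s1(430,261),c,w(667,236)),tri(T,t1(381,92),c,w(667,236)))
for p in [(565,130),(713,130),(640,78),(640,170),(563,295),(683,283),(625,250),(625,333)]: print(p,atz(c,w(*p),.035))
for p in [(540,200),(560,200)]:print(atz(c,w(*p),.068))
```

```text
cup (array([ 0.423 , -0.009 , -0.0219]), [np.float64(1.6669208470934433), np.float64(5.499099825261645)]) [0.4288 0.0047 0.044 ]
jam (array([0.4345, 0.1154, 0.179 ]), [np.float64(0.8749196849138704), np.float64(4.436965046370529)])
honey (array([ 0.4375, -0.1246,  0.0677]), [np.float64(1.3888225998130093), np.float64(4.840231904748169)])
knob (array([0.5795, 0.0182, 0.1368]), [np.float64(0.5062194827142885), np.float64(1.546460200415412)]) (array([0.577 , 0.0118, 0.1356]), [np.float64(1.970370663658748), np.float64(8.178752265825072)])
(565, 130) [0.5397 0.0812 0.035 ]
(713, 130) [0.6506 0.0822 0.035 ]
(640, 78) [0.5913 0.118  0.035 ]
(640, 170) [0.5995 0.0525 0.035 ]
(563, 295) [ 0.5491 -0.0472  0.035 ]
(683, 283) [ 0.6454 -0.0362  0.035 ]
(625, 250) [ 0.5953 -0.0096  0.035 ]
(625, 333) [ 0.6035 -0.0795  0.035 ]
[0.517  0.0324 0.068 ]
[0.5312 0.0325 0.068 ]
```

Run:
```python
from h import *
np.set_printoptions(precision=4,suppress=True)
o=robot.get_obs();print(o['tool_pos'],o['ee_rot'],o['qvel'])
c=robot.get_calibration('wrist');print(-c['R'].T@c['t'])
w=lambda u,v:np.array([u*.7,v*.7])
# honey, jam, cup known from scene+top ; project into wrist
for X in [(.4318,.1206,.1094),(.4233,-.0102,.0416),(.4364,-.1223,.0994),(.5727,.0079,.1497)]: print(proj(c,X)/.7)
im=robot.snapshot('wrist');cv2.imwrite('pics/w2_raw.png',im[:,:,::-1])
hsv=cv2.cvtColor(im,cv2.COLOR_RGB2HSV)
m=(im.max(2)<45).astype(np.uint8);m[:,:250]=0;m[:,340:]=0;m[230:]=0
v,u=np.nonzero(m);print('coffee',u.mean()/.7,v.mean()/.7,len(u))
m=(hsv[...,0]>22)&(hsv[...,0]<35)&(hsv[...,1]>150)
v,u=np.nonzero(m);print('jam',u.min()/.7,u.max()/.7,v.max()/.7,len(u))
```

```text
[ 0.4261 -0.0095  0.2747] [ 3.1407 -0.0063  1.5801] [-0.1163 -0.0244  0.0339 -0.0687  0.0385 -0.2076]
[0.4257 0.0704 0.454 ]
[423.804   55.7994]
[408.7372 250.3893]
[424.8863 415.6798]
[665.1368 257.8477]
coffee 410.7979323308271 244.60620300751881 1520
jam 5.714285714285714 787.1428571428572 598.5714285714286 2868
```

>>> {"name": "move_arm", "arguments": {
  "motion": [0, 0, 0, 0, 0, 0, 1, 0, 0, 0, 0, 0, 0, 1, 0, 0, 0, 0, 0, 0, 1, 0, 0, 0, 0, 0, 0, 1]
}}

```text
time: 2.53
tool_pos: [0.424, -0.0198, 0.2754]
ee_rot: [-3.142, 0.0, 1.567]
wrist_force: [-0.3, -0.3, -0.3]
width: 0.0941
finger_force: 0.0
```

Run:
```python
from h import *
np.set_printoptions(precision=4,suppress=True)
o=robot.get_obs();print(o['tool_pos'],o['ee_rot'],o['qvel'])
c=robot.get_calibration('wrist');im=robot.snapshot('wrist');cv2.imwrite('pics/w3_raw.png',im[:,:,::-1])
np.save('c3.npy',c,allow_pickle=True)
for X in [(.4318,.1206,.1094),(.4233,-.0102,.0416),(.4364,-.1223,.0994),(.5727,.0079,.1497)]: print(proj(c,X)/.7)
cv2.imwrite('pics/w3.png',cv2.resize(im[:,250:,::-1],(600,813)[:2] if 0 else (620,840))[:600])
cv2.imwrite('pics/w3.png',cv2.resize(im[0:300,240:560,::-1],(640,600),interpolation=cv2.INTER_CUBIC))
```

```text
[ 0.424  -0.0198  0.2754] [-3.1415  0.0004  1.5673] [-0.0023 -0.003   0.0011  0.0047 -0.0011  0.0016]
[424.885   34.6281]
[411.6759 235.303 ]
[429.9669 400.5337]
[671.1916 235.5431]
```

View pics/w3.png

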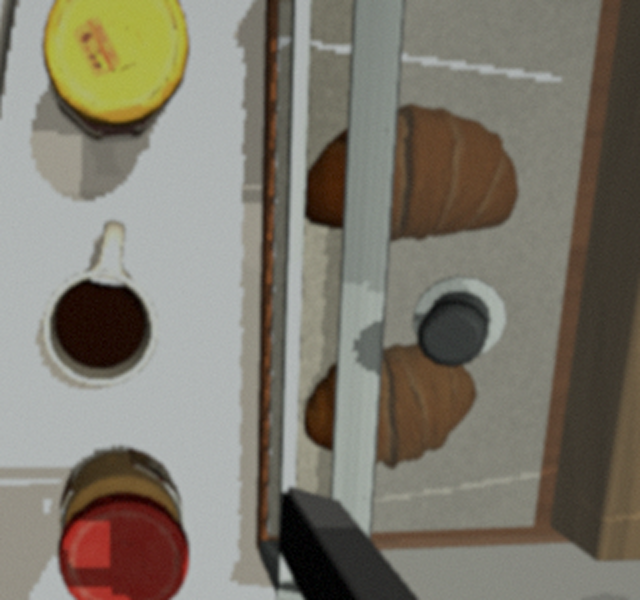

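Once settled, the projections agree with the picture. Crop positions: coffee (100,323), knob (453,328). Croissant 1 spans x 307–517 and y 105–238; croissant 2 spans x 307–475 and y 347–465.

Run:
```python
from h import *
np.set_printoptions(precision=4,suppress=True)
c=np.load('c3.npy',allow_pickle=True).item();w=lambda u,v:np.array([240+u/2,v/2])
print('cup',tri(S,s1(308,455),c,w(100,323)),tri(T,t1(401,239),c,w(100,323)))
print('jam',tri(S,s1(211,303),c,w(118,52)))
print('knob',tri(S,s1(430,261),c,w(453,326)),tri(T,t1(381,90),c,w(453,326)))
for p in [(307,190),(517,185),(425,105),(420,238),(307,415),(475,395),(430,347),(390,465)]: print(p,atz(c,w(*p),.035))
for n,z,p in [('floor back edge L',.012,(600,20)),('R',.012,(537,525)),('frontR',.0,(265,545)),('frontL',0,(272,0)),('sidefloorR',.012,(400,535))]: print(n,atz(c,w(*p),z))
# crois pixel centers in the scene & top
print('c1 top',proj(T,(.598,.07,.035)),'c1 tri',tri(S,s1(395,305),c,w(412,175)),'c2 tri',tri(S,s1(502,385),c,w(392,405)))
```

```text
cup (array([ 0.4254, -0.0075,  0.0362]), [np.float64(0.028411141783447558), np.float64(0.07232126969540272)]) (array([ 0.4234, -0.0096,  0.0285]), [np.float64(0.5274162527744487), np.float64(1.875445355173539)])
jam (array([0.4323, 0.1195, 0.11  ]), [np.float64(0.3164707382499463), np.float64(1.067302139301698)])
knob (array([0.5709, 0.0092, 0.1507]), [np.float64(0.6404368573107522), np.float64(2.0096611538223383)]) (array([0.5772, 0.0071, 0.1342]), [np.float64(0.08749979431488522), np.float64(0.3642051243445855)])
(307, 190) [0.5366 0.0638 0.035 ]
(517, 185) [0.6489 0.066  0.035 ]
(425, 105) [0.5949 0.106  0.035 ]
(420, 238) [0.6002 0.0384 0.035 ]
(307, 415) [ 0.5459 -0.0621  0.035 ]
(475, 395) [ 0.6423 -0.0503  0.035 ]
(430, 347) [ 0.6129 -0.022   0.035 ]
(390, 465) [ 0.5976 -0.0933  0.035 ]
floor back edge L [0.6927 0.1504 0.012 ]
R [ 0.7058 -0.143   0.012 ]
frontR [ 0.5348 -0.1625  0.    ]
frontL [ 0.5195  0.1632 -0.    ]
sidefloorR [ 0.6186 -0.1498  0.012 ]
c1 top [258.4942 212.5819] c1 tri (array([0.5923, 0.0727, 0.0244]), [np.float64(1.3401554504292406), np.float64(3.709670575164338)]) c2 tri (array([ 0.5976, -0.0581,  0.0279]), [np.float64(0.052884842700860295), np.float64(0.1258632646350665)])
```

>>> {"name": "move_arm", "arguments": {
  "motion": [0, 0, 0, 0.05, 0.0, 0.2, 1, 0, 0, 0, 0.05, 0, 0.3, 1, 0, 0, 0, 0, 0, 0.3, 1, 0, 0, 0, 0, 0, 0.35, 1, 0, 0, 0, 0, 0, 0.35, 1, 0, 0, 0, 0, 0, 0.35, 1, 0, 0, 0, 0, 0, 0.3, 1, 0, 0, 0, 0, 0, 0.2, 1, 0, 0, 0, 0, 0, 0.15, 1, 0, 0, 0, 0, 0, 0.1, 1, 0, 0, 0, 0, 0, 0, 1, 0, 0, 0, 0, 0, 0, 1]
}}

```text
time: 3.58
tool_pos: [0.4245, -0.009, 0.0157]
ee_rot: [-3.142, 0.0, 1.569]
wrist_force: [0.0, -0.5, -0.1]
width: 0.094
finger_force: 0.0
```

>>> {"name": "move_arm", "arguments": {
  "motion": [0, 0, 0, 0, 0, 0, 0.4, 0, 0, 0, 0, 0, 0, 0.4, 0, 0, 0, 0, 0, 0, 0.4, 0, 0, 0, 0, 0, 0, 0.4, 0, 0, 0, 0, 0, 0, 0.4, 0, 0, 0, 0, 0, 0, 0.4]
}}

```text
time: 4.08
tool_pos: [0.4245, -0.0084, 0.0159]
ee_rot: [3.141, 0.0, 1.571]
wrist_force: [-1.2, 0.8, 2.1]
width: 0.0602
finger_force: 30.0
```

>>> {"name": "move_arm", "arguments": {
  "motion": [0, 0, 0, 0, 0, -0.1, 0.4, 0, 0, 0, 0, 0, -0.2, 0.4, 0, 0, 0, 0, 0, -0.3, 0.4, 0, 0, 0, 0, 0, -0.3, 0.4, 0, 0, 0, 0, 0, -0.3, 0.4, 0, 0, 0, 0.1, 0.01, -0.25, 0.4, 0, 0, 0, 0.2, 0.02, -0.15, 0.4, 0, 0, 0, 0.3, 0.03, 0, 0.4, 0, 0, 0, 0.3, 0.03, 0, 0.4, 0, 0, 0, 0.35, 0.03, 0, 0.4, 0, 0, 0, 0.35, 0.03, 0, 0.4, 0, 0, 0, 0.35, 0.03, 0, 0.4]
}}

```text
time: 5.08
tool_pos: [0.4421, 0.1882, 0.176]
ee_rot: [3.141, 0.0, 1.57]
wrist_force: [0.8, 0.1, -1.2]
width: 0.0602
finger_force: 30.0
```

>>> {"name": "move_arm", "arguments": {
  "motion": [0, 0, 0, 0.35, 0.03, 0, 0.4, 0, 0, 0, 0.35, 0.03, 0, 0.4, 0, 0, 0, 0.3, 0.03, 0, 0.4, 0, 0, 0, 0.25, 0.03, 0, 0.4, 0, 0, 0, 0.15, 0.02, 0.1, 0.4, 0, 0, 0, 0.08, 0, 0.2, 0.4, 0, 0, 0, 0, 0, 0.3, 0.4, 0, 0, 0, 0, 0, 0.3, 0.4, 0, 0, 0, 0, 0, 0.2, 0.4, 0, 0, 0, 0, 0, 0.1, 0.4, 0, 0, 0, 0, 0, 0, 0.4, 0, 0, 0, 0, 0, 0, 0.4]
}}

```text
time: 6.08
tool_pos: [0.4567, 0.3347, 0.0559]
ee_rot: [3.142, 0.0, 1.57]
wrist_force: [-0.0, -0.0, -0.8]
width: 0.06
finger_force: 30.0
```

Run:
```python
from h import *
np.set_printoptions(precision=4,suppress=True)
o=robot.get_obs();print(o['tool_pos'],o['ee_rot'],o['joint_positions'])
c=robot.get_calibration('wrist');im=robot.snapshot('wrist')
for X in [(.453,.334,.013),(.5905,.3275,.013)]: print(proj(c,X)*[800/560,600/420])
cv2.imwrite('pics/w4.png',cv2.resize(im[:,:,::-1],(800,600),interpolation=cv2.INTER_CUBIC))
np.save('c4.npy',c,allow_pickle=True)
```

```text
[0.4567 0.3347 0.0559] [3.1415 0.     1.5703] [ 0.5324  0.1989  1.5469 -0.0001  1.3958  0.5329]
[403.8927 333.0343]
[713.7254 346.7266]
```

View pics/w4.png

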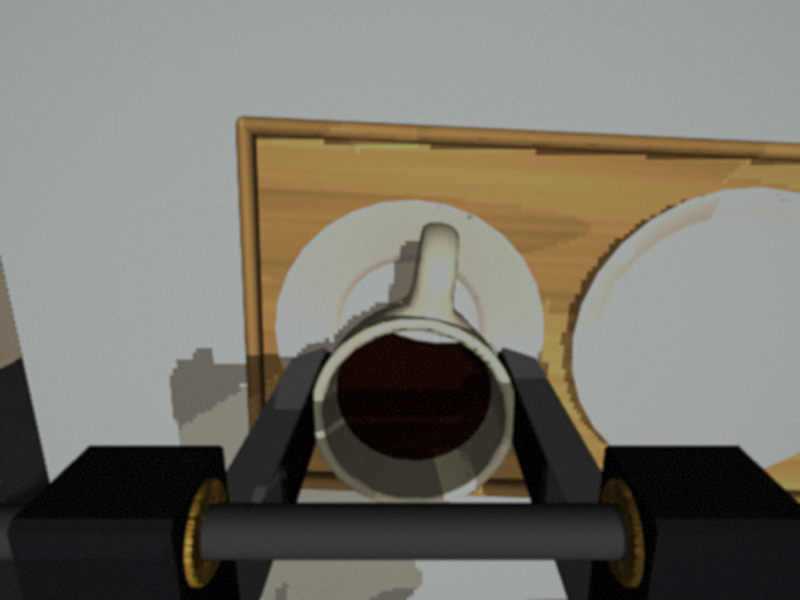

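The saucer edge spans u 276–544 with its top at v = 200. The cup is upright in the fingers, with its rim centred at u ≈ 413.

Run:
```python
from h import *
np.set_printoptions(precision=4,suppress=True)
c=np.load('c4.npy',allow_pickle=True).item();w=lambda u,v:np.array([u*.7,v*.7])
print(atz(c,w(276,315),.023),atz(c,w(544,320),.023),atz(c,w(408,200),.023))
# inner flat ring: left 340, right 482, z .013; 
print(atz(c,w(340,320),.013),atz(c,w(482,325),.013),atz(c,w(408,258),.013))
# cup rim at z: foot at .0559-.0159=.040 -> rim .091
print('cuprim',atz(c,w(314,405),.091),atz(c,w(513,405),.091),atz(c,w(413,318),.091),atz(c,w(413,500),.091))
print('plate',atz(c,w(571,350),.018),atz(c,w(770,187),.018))
```

```text
[0.4    0.3457 0.023 ] [0.5117 0.3435 0.023 ] [0.4551 0.3931 0.023 ]
[0.4251 0.3401 0.013 ] [0.4873 0.3377 0.013 ] [0.4549 0.3677 0.013 ]
cuprim [0.4276 0.34   0.091 ] [0.4868 0.34   0.091 ] [0.4571 0.3673 0.091 ] [0.457  0.3069 0.091 ]
plate [0.5257 0.328  0.018 ] [0.5993 0.3977 0.018 ]
```

>>> {"name": "move_arm", "arguments": {
  "motion": [0, 0, 0, -0.005, -0.01, 0.05, 0.4, 0, 0, 0, 0, 0, 0.08, 0.4, 0, 0, 0, 0, 0, 0.06, 0.4, 0, 0, 0, 0, 0, 0.04, 0.4, 0, 0, 0, 0, 0, 0.03, 0.4, 0, 0, 0, 0, 0, 0.01, 0.4, 0, 0, 0, 0, 0, 0, 0.4, 0, 0, 0, 0, 0, 0, 0.4]
}}

```text
time: 6.8
tool_pos: [0.4551, 0.3339, 0.0291]
ee_rot: [-3.141, 0.001, 1.57]
wrist_force: [-3.3, -2.7, 4.3]
width: 0.0601
finger_force: 30.0
```

>>> {"name": "move_arm", "arguments": {
  "motion": [0, 0, 0, 0, 0, 0, 0.66, 0, 0, 0, 0, 0, 0, 0.7, 0, 0, 0, 0, 0, 0, 0.8, 0, 0, 0, 0, 0, 0, 0.9, 0, 0, 0, 0, 0, -0.05, 0.9, 0, 0, 0, 0, 0, -0.15, 0.9, 0, 0, 0, 0, 0, -0.3, 0.9, 0, 0, 0, 0, 0, -0.35, 0.9, 0, 0, 0, 0, 0, -0.4, 0.9, 0, 0, 0, 0, 0, -0.4, 0.9, 0, 0, 0, 0, 0, -0.4, 0.9, 0, 0, 0, 0, 0, -0.2, 0.9]
}}

```text
time: 7.8
tool_pos: [0.4569, 0.335, 0.2603]
ee_rot: [3.133, -0.005, 1.57]
wrist_force: [0.4, -0.0, 1.3]
width: 0.0845
finger_force: 0.0
```

The cup is released. I'll turn to yaw ≈ 182.6°, so the tool closes along the case's y.

>>> {"name": "move_arm", "arguments": {
  "motion": [0, 0, -0.157, 0, 0, -0.1, 1, 0, 0, -0.157, 0, 0, -0.1, 1, 0, 0, -0.157, 0, 0, -0.1, 1, 0, 0, -0.157, 0, 0, -0.1, 1, 0, 0, -0.157, 0, 0, 0, 1, 0, 0, -0.157, 0, 0, 0, 1, 0, 0, -0.157, 0, 0, 0, 1, 0, 0, -0.157, 0, 0, 0, 1, 0, 0, -0.157, 0, 0, 0, 1, 0, 0, -0.157, 0, 0, 0, 1, 0, 0, -0.157, 0, 0, 0, 1, 0, 0, -0.157, 0, 0, 0, 1]
}}

```text
time: 8.8
tool_pos: [0.4556, 0.3342, 0.2937]
ee_rot: [3.141, 0.001, 3.056]
wrist_force: [-0.5, 0.6, -1.0]
width: 0.0941
finger_force: 0.0
```

>>> {"name": "move_arm", "arguments": {
  "motion": [0, 0, -0.083, 0, 0, 0, 1, 0, 0, -0.083, 0, 0, 0, 1, 0, 0, 0, -0.06, -0.2, 0, 1, 0, 0, 0, -0.12, -0.38, 0, 1, 0, 0, 0, -0.12, -0.38, 0, 1, 0, 0, 0, -0.12, -0.38, 0, 1, 0, 0, 0, -0.12, -0.38, 0, 1, 0, 0, 0, -0.12, -0.38, 0, 1, 0, 0, 0, -0.12, -0.38, 0, 1, 0, 0, 0, -0.12, -0.38, 0, 1, 0, 0, 0, -0.07, -0.28, 0, 1, 0, 0, 0, -0.03, -0.18, 0, 1]
}}

```text
time: 9.8
tool_pos: [0.5691, 0.0029, 0.2932]
ee_rot: [-3.141, 0.0, -3.106]
wrist_force: [0.1, 0.3, -0.8]
width: 0.094
finger_force: 0.0
```

>>> {"name": "move_arm", "arguments": {
  "motion": [0, 0, 0, 0, 0, 0, 1, 0, 0, 0, 0, 0, 0, 1, 0, 0, 0, 0, 0, 0, 1, 0, 0, 0, 0, 0, 0, 1]
}}

```text
time: 10.13
tool_pos: [0.5681, 0.0076, 0.2938]
ee_rot: [3.141, 0.001, -3.101]
wrist_force: [-0.3, 0.5, -0.8]
width: 0.0939
finger_force: 0.0
```

Run:
```python
from h import *
np.set_printoptions(precision=4,suppress=True)
o=robot.get_obs();print(o['tool_pos'],o['ee_rot'],o['qvel'])
c=robot.get_calibration('wrist');im=robot.snapshot('wrist');print(-c['R'].T@c['t'])
print(proj(c,(.575,.008,.14))/.7)
cv2.imwrite('pics/w5.png',cv2.resize(im[:,:,::-1],(800,600),interpolation=cv2.INTER_CUBIC))
np.save('c5.npy',c,allow_pickle=True)
```

```text
[0.5681 0.0076 0.2938] [ 3.1413  0.0006 -3.1009] [ 0.0064 -0.0004  0.0002 -0.0028 -0.0016 -0.0019]
[0.4874 0.0042 0.4726]
[413.3309 281.282 ]
```

View pics/w5.png

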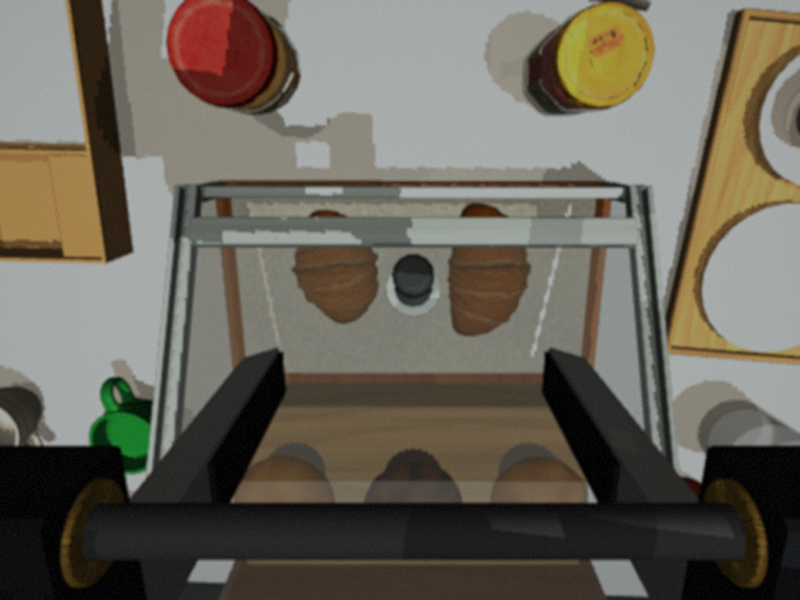

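The view shows the knob head at (413,275), croissants about (340,267) and (490,270), and front posts at (187,190) and (640,190). The case is square to the gripper.

Run:
```python
from h import *
np.set_printoptions(precision=4,suppress=True)
c5=np.load('c5.npy',allow_pickle=True).item();c3=np.load('c3.npy',allow_pickle=True).item()
w=lambda u,v:np.array([u*.7,v*.7]);w3=lambda u,v:np.array([240+u/2,v/2])
print('knob',tri(c3,w3(453,326),c5,w(413,275)),tri(S,s1(430,261),c5,w(413,275)),tri(T,t1(381,91),c5,w(413,275)))
for z in(.135,.14,.145,.15):print(z,atz(c3,w3(453,326),z),atz(c5,w(413,275),z),atz(T,t1(381,91),z))
print('case front posts z.068',atz(c5,w(187,190),.068),atz(c5,w(640,190),.068))
print('sash edge z?',[ (atz(c5,w(300,218),z),atz(c5,w(500,218),z)) for z in(.08,.09)])
print('floor back corners',atz(c5,w(240,376),.012),atz(c5,w(588,376),.012),'front',atz(c5,w(220,200),.012),atz(c5,w(607,200),.012))
print('rails inner at v=267: L',[atz(c5,w(188,267),z) for z in(.11,.12)],[atz(c5,w(645,267),z) for z in(.11,.12)])
for p in [(327,210),(345,323),(294,270),(378,268),(480,204),(468,334),(449,270),(530,265)]:print('cr',atz(c5,w(*p),.035))
```

```text
knob (array([0.5694, 0.0085, 0.1491]), [np.float64(1.4145923169554158), np.float64(1.405417720100916)]) (array([0.5684, 0.0067, 0.1556]), [np.float64(0.5826126462960493), np.float64(1.8454762435189143)]) (array([0.5778, 0.0075, 0.1125]), [np.float64(0.0940630291081962), np.float64(0.36126277931236134)])
0.135 [0.5768 0.007  0.135 ] [0.5721 0.0077 0.135 ] [0.5763 0.0073 0.135 ]
0.14 [0.5744 0.0078 0.14  ] [0.5709 0.0076 0.14  ] [0.5759 0.0073 0.14  ]
0.145 [0.572  0.0087 0.145 ] [0.5696 0.0076 0.145 ] [0.5756 0.0074 0.145 ]
0.15 [0.5696 0.0095 0.15  ] [0.5683 0.0075 0.15  ] [0.5752 0.0074 0.15  ]
case front posts z.068 [ 0.5306 -0.1625  0.068 ] [0.5168 0.1748 0.068 ]
sash edge z? [(array([ 0.5462, -0.0763,  0.08  ]), array([0.5403, 0.0703, 0.08  ])), (array([ 0.5447, -0.0743,  0.09  ]), array([0.5389, 0.0686, 0.09  ]))]
floor back corners [ 0.7071 -0.1491  0.012 ] [0.6938 0.177  0.012 ] front [ 0.5439 -0.1581  0.012 ] [0.5304 0.1716 0.012 ]
rails inner at v=267: L [array([ 0.579 , -0.1486,  0.11  ]), array([ 0.5765, -0.1444,  0.12  ])] [array([0.5661, 0.1689, 0.11  ]), array([0.5639, 0.1644, 0.12  ])]
cr [ 0.5456 -0.0635  0.035 ]
cr [ 0.6423 -0.0483  0.035 ]
cr [ 0.5969 -0.0914  0.035 ]
cr [ 0.5924 -0.0209  0.035 ]
cr [0.5356 0.0606 0.035 ]
cr [0.6481 0.0587 0.035 ]
cr [0.5916 0.0388 0.035 ]
cr [0.5846 0.1064 0.035 ]
```

>>> {"name": "move_arm", "arguments": {
  "motion": [0, 0, 0, -0.05, 0, 0.15, 0.6, 0, 0, 0, 0, 0, 0.25, 0.6, 0, 0, 0, 0, 0, 0.3, 0.6, 0, 0, 0, 0, 0, 0.3, 0.6, 0, 0, 0, 0, 0, 0.3, 0.6, 0, 0, 0, 0, 0, 0.2, 0.6, 0, 0, 0, 0, 0, 0.15, 0.6, 0, 0, 0, 0, 0, 0.08, 0.6, 0, 0, 0, 0, 0, 0, 0.6, 0, 0, 0, 0, 0, 0, 0.6, 0, 0, 0, 0, 0, 0, 0.6]
}}

```text
time: 11.1
tool_pos: [0.5743, 0.0068, 0.1223]
ee_rot: [-3.141, 0.003, -3.102]
wrist_force: [-0.0, -0.8, -0.0]
width: 0.0565
finger_force: 0.0
```

>>> {"name": "move_arm", "arguments": {
  "motion": [0, 0, 0, 0, 0, 0, 0.1, 0, 0, 0, 0, 0, 0, 0.1, 0, 0, 0, 0, 0, 0, 0.1, 0, 0, 0, 0, 0, 0, 0.1, 0, 0, 0, 0, 0, 0, 0.1, 0, 0, 0, 0, 0, 0, 0.1]
}}

```text
time: 11.6
tool_pos: [0.5733, 0.0075, 0.1212]
ee_rot: [3.14, 0.0, -3.102]
wrist_force: [-2.1, 2.7, 3.3]
width: 0.0247
finger_force: 32.4
```

>>> {"name": "move_arm", "arguments": {
  "motion": [0, 0, 0, -0.06, 0, -0.032, 0.1, 0, 0, 0, -0.12, 0, -0.064, 0.1, 0, 0, 0, -0.15, 0, -0.08, 0.1, 0, 0, 0, -0.15, 0, -0.08, 0.1, 0, 0, 0, -0.16, 0, -0.085, 0.1, 0, 0, 0, -0.16, 0, -0.085, 0.1, 0, 0, 0, -0.16, 0, -0.085, 0.1, 0, 0, 0, -0.15, 0, -0.08, 0.1, 0, 0, 0, -0.15, 0, -0.08, 0.1, 0, 0, 0, -0.12, 0, -0.064, 0.1, 0, 0, 0, -0.07, 0, -0.037, 0.1, 0, 0, 0, -0.05, 0, -0.027, 0.1]
}}

```text
time: 12.6
tool_pos: [0.72, 0.0132, 0.1994]
ee_rot: [3.14, -0.011, -3.102]
wrist_force: [-10.6, 2.9, 1.3]
width: 0.025
finger_force: 31.6
```

>>> {"name": "move_arm", "arguments": {
  "motion": [0, 0, 0, 0, 0, 0, 0.1, 0, 0, 0, 0, 0, 0, 0.1, 0, 0, 0, 0, 0, 0, 0.1]
}}

```text
time: 12.85
tool_pos: [0.7208, 0.0133, 0.1998]
ee_rot: [3.14, -0.007, -3.102]
wrist_force: [-7.5, 3.5, 2.8]
width: 0.0248
finger_force: 31.8
```

>>> {"name": "move_arm", "arguments": {
  "motion": [0, 0, 0, 0, 0, 0, 0.6, 0, 0, 0, 0, 0, 0, 0.6, 0, 0, 0, 0, 0, 0, 0.6, 0, 0, 0, 0, 0, -0.15, 0.6, 0, 0, 0, 0, 0, -0.3, 0.6, 0, 0, 0, 0.1, 0.05, -0.3, 1, 0, 0, 0, 0.25, 0.12, -0.15, 1, 0, 0, 0, 0.3, 0.15, 0, 1, 0, 0, 0, 0.3, 0.15, 0, 1, 0, 0, 0, 0.2, 0.1, 0, 1, 0, 0, 0, 0.1, 0.05, 0, 1, 0, 0, 0, 0, 0, 0, 1]
}}

```text
time: 13.85
tool_pos: [0.5948, 0.0705, 0.2917]
ee_rot: [3.141, 0.003, -3.101]
wrist_force: [0.5, -0.5, 0.7]
width: 0.0938
finger_force: 0.0
```

>>> {"name": "move_arm", "arguments": {
  "motion": [0, 0, 0, 0, 0, 0, 1, 0, 0, 0, 0, 0, 0, 1, 0, 0, 0, 0, 0, 0, 1, 0, 0, 0, 0, 0, 0, 1]
}}

```text
time: 14.18
tool_pos: [0.5968, 0.0688, 0.2895]
ee_rot: [-3.141, -0.001, -3.104]
wrist_force: [0.2, 0.1, 0.5]
width: 0.0944
finger_force: 0.0
```

Run:
```python
from h import *
np.set_printoptions(precision=4,suppress=True)
o=robot.get_obs();print(o['tool_pos'],o['ee_rot'],o['qvel'])
c=robot.get_calibration('wrist');im=robot.snapshot('wrist')
cv2.imwrite('pics/w6.png',cv2.resize(im[60:300,130:470,::-1],(800,565),interpolation=cv2.INTER_CUBIC))
np.save('c6.npy',c,allow_pickle=True)
```

```text
[0.5968 0.0688 0.2895] [-3.1414 -0.0008 -3.1036] [ 0.0022 -0.0031  0.0014  0.0001  0.0013 -0.0002]
```

View pics/w6.png

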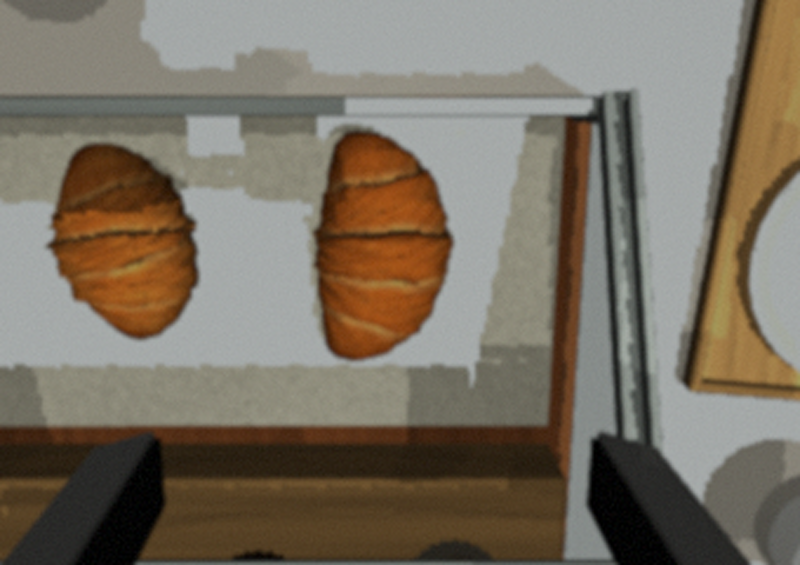

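The pane is fully clear and both croissants are visible. The right one spans (358,128) to (352,358) and u 316–452. The left one spans (95,145) to (140,338) and u 52–197. The left-hand case rail is at u ≈ 603.

Run:
```python
from h import *
np.set_printoptions(precision=4,suppress=True)
c=np.load('c6.npy',allow_pickle=True).item();w=lambda u,v:np.array([130+u/2.353,60+v/2.353])
for p in [(358,128),(352,358),(316,240),(452,240),(384,240),(95,145),(140,338),(52,245),(197,245),(124,243)]:print(p,atz(c,w(*p),.035))
for p,z in[((605,200),.12),((600,120),.07),((612,300),.13)]:print('rail',atz(c,w(*p),z))
c5=np.load('c5.npy',allow_pickle=True).item();w5=lambda u,v:np.array([u*.7,v*.7])
print(tri(c5,w5(345,323),c,w(140,338)),tri(c5,w5(468,334),c,w(352,358)),tri(c5,w5(490,268),c,w(384,240)))
```

```text
(358, 128) [0.5342 0.0584 0.035 ]
(352, 358) [0.6492 0.0591 0.035 ]
(316, 240) [0.5889 0.0394 0.035 ]
(452, 240) [0.5863 0.1067 0.035 ]
(384, 240) [0.5876 0.073  0.035 ]
(95, 145) [ 0.547  -0.0676  0.035 ]
(140, 338) [ 0.6427 -0.0494  0.035 ]
(52, 245) [ 0.5964 -0.0913  0.035 ]
(197, 245) [ 0.5936 -0.0195  0.035 ]
(124, 243) [ 0.594  -0.0556  0.035 ]
rail [0.5545 0.1577 0.12  ]
rail [0.5253 0.1649 0.07  ]
rail [0.5923 0.1622 0.13  ]
(array([ 0.6407, -0.0478,  0.0407]), [np.float64(0.2937171282465372), np.float64(0.3019991348865395)]) (array([0.6504, 0.0592, 0.0299]), [np.float64(0.3286119076975415), np.float64(0.33770573292279354)]) (array([0.5875, 0.0728, 0.0376]), [np.float64(0.3486950762002078), np.float64(0.3591095731679559)])
```

>>> {"name": "move_arm", "arguments": {
  "motion": [0, 0, 0, 0.09, -0.03, 0.15, 1, 0, 0, 0, 0, 0, 0.3, 1, 0, 0, 0, 0, 0, 0.35, 1, 0, 0, 0, 0, 0, 0.35, 1, 0, 0, 0, 0, 0, 0.35, 1, 0, 0, 0, 0, 0, 0.3, 1, 0, 0, 0, 0, 0, 0.3, 1, 0, 0, 0, 0, 0, 0.25, 1, 0, 0, 0, 0, 0, 0.2, 1, 0, 0, 0, 0, 0, 0.115, 1, 0, 0, 0, 0, 0, 0, 1, 0, 0, 0, 0, 0, 0, 1]
}}

```text
time: 15.23
tool_pos: [0.5872, 0.0659, 0.0237]
ee_rot: [-3.142, -0.001, -3.103]
wrist_force: [0.6, 0.5, 1.0]
width: 0.094
finger_force: 0.0
```

>>> {"name": "move_arm", "arguments": {
  "motion": [0, 0, 0, 0, 0, 0, 0.4, 0, 0, 0, 0, 0, 0, 0.4, 0, 0, 0, 0, 0, 0, 0.4, 0, 0, 0, 0, 0, 0, 0.4, 0, 0, 0, 0, 0, 0, 0.4, 0, 0, 0, 0, 0, 0, 0.4]
}}

```text
time: 15.73
tool_pos: [0.5879, 0.0665, 0.0254]
ee_rot: [3.141, 0.003, -3.103]
wrist_force: [-0.7, 1.9, 4.6]
width: 0.0675
finger_force: 30.0
```

>>> {"name": "move_arm", "arguments": {
  "motion": [0, 0, 0, 0, 0, -0.1, 0.4, 0, 0, 0, 0, 0, -0.2, 0.4, 0, 0, 0, 0, 0, -0.3, 0.4, 0, 0, 0, 0, 0, -0.35, 0.4, 0, 0, 0, 0, 0, -0.35, 0.4, 0, 0, 0, 0, 0, -0.3, 0.4, 0, 0, 0, -0.01, 0.05, -0.25, 0.4, 0, 0, 0, -0.01, 0.15, -0.2, 0.4, 0, 0, 0, -0.01, 0.25, -0.1, 0.4, 0, 0, 0, -0.01, 0.3, 0, 0.4, 0, 0, 0, -0.01, 0.3, 0, 0.4, 0, 0, 0, -0.01, 0.3, 0, 0.4]
}}

```text
time: 16.73
tool_pos: [0.5876, 0.2018, 0.2395]
ee_rot: [-3.141, 0.001, -3.104]
wrist_force: [0.7, 0.3, -0.2]
width: 0.0679
finger_force: 30.0
```

>>> {"name": "move_arm", "arguments": {
  "motion": [0, 0, 0, -0.01, 0.35, 0, 0.4, 0, 0, 0, -0.01, 0.35, 0, 0.4, 0, 0, 0, -0.01, 0.3, 0, 0.4, 0, 0, 0, -0.01, 0.2, 0, 0.4, 0, 0, 0, -0.01, 0.1, 0, 0.4, 0, 0, 0, 0, 0, 0, 0.4, 0, 0, 0, 0, 0, 0, 0.4, 0, 0, 0, 0, 0, 0, 0.4]
}}

```text
time: 17.4
tool_pos: [0.588, 0.3297, 0.239]
ee_rot: [-3.14, 0.0, -3.104]
wrist_force: [0.1, 1.2, -1.0]
width: 0.0679
finger_force: 30.0
```

>>> {"name": "move_arm", "arguments": {
  "motion": [0, 0, 0, -0.02, 0, 0.15, 0.4, 0, 0, 0, 0, 0, 0.3, 0.4, 0, 0, 0, 0, 0, 0.35, 0.4, 0, 0, 0, 0, 0, 0.35, 0.4, 0, 0, 0, 0, 0, 0.3, 0.4, 0, 0, 0, 0, 0, 0.25, 0.4, 0, 0, 0, 0, 0, 0.18, 0.4, 0, 0, 0, 0, 0, 0.12, 0.4, 0, 0, 0, 0, 0, 0.07, 0.4, 0, 0, 0, 0, 0, 0.03, 0.4, 0, 0, 0, 0, 0, 0, 0.4, 0, 0, 0, 0, 0, 0, 0.4]
}}

```text
time: 18.4
tool_pos: [0.5908, 0.3315, 0.0306]
ee_rot: [3.141, 0.003, -3.103]
wrist_force: [0.4, 0.1, 0.4]
width: 0.0679
finger_force: 30.0
```

>>> {"name": "move_arm", "arguments": {
  "motion": [0, 0, 0, 0, -0.01, 0.02, 0.4, 0, 0, 0, 0, 0, 0.02, 0.4, 0, 0, 0, 0, 0, 0, 0.4, 0, 0, 0, 0, 0, 0, 0.8, 0, 0, 0, 0, 0, 0, 0.9, 0, 0, 0, 0, 0, 0, 0.95, 0, 0, 0, 0, 0, -0.1, 0.95, 0, 0, 0, 0, 0, -0.2, 0.95, 0, 0, 0, 0, 0, -0.3, 0.95, 0, 0, 0, 0, 0, -0.4, 0.95, 0, 0, 0, 0, 0, -0.4, 0.95, 0, 0, 0, 0, 0, -0.4, 0.95]
}}

```text
time: 19.4
tool_pos: [0.5892, 0.3302, 0.2071]
ee_rot: [-3.141, -0.0, -3.103]
wrist_force: [1.3, 0.9, -0.2]
width: 0.0891
finger_force: 0.0
```

>>> {"name": "move_arm", "arguments": {
  "motion": [0, 0, 0, 0.01, -0.15, -0.25, 1, 0, 0, 0, 0.01, -0.3, -0.15, 1, 0, 0, 0, 0.01, -0.38, 0, 1, 0, 0, 0, 0.02, -0.4, 0, 1, 0, 0, 0, 0.02, -0.4, 0, 1, 0, 0, 0, 0.02, -0.4, 0, 1, 0, 0, 0, 0.01, -0.4, 0, 1, 0, 0, 0, 0.01, -0.4, 0, 1, 0, 0, 0, 0.01, -0.4, 0, 1, 0, 0, 0, 0.01, -0.3, 0, 1, 0, 0, 0, 0, -0.2, 0, 1, 0, 0, 0, 0, -0.06, 0, 1]
}}

```text
time: 20.4
tool_pos: [0.5912, -0.0523, 0.2454]
ee_rot: [-3.14, 0.0, -3.107]
wrist_force: [0.4, 0.0, 0.4]
width: 0.0942
finger_force: 0.0
```

>>> {"name": "move_arm", "arguments": {
  "motion": [0, 0, 0, 0, 0, 0, 1, 0, 0, 0, 0, 0, 0.1, 1, 0, 0, 0, 0, 0, 0.1, 1, 0, 0, 0, 0, 0, 0, 1]
}}

```text
time: 20.73
tool_pos: [0.5902, -0.0469, 0.2214]
ee_rot: [3.14, -0.005, -3.1]
wrist_force: [-0.6, -0.8, -0.2]
width: 0.0936
finger_force: 0.0
```

>>> {"name": "move_arm", "arguments": {
  "motion": [0, 0, 0, 0, -0.02, 0.15, 1, 0, 0, 0, 0, 0, 0.3, 1, 0, 0, 0, 0, 0, 0.3, 1, 0, 0, 0, 0, 0, 0.3, 1, 0, 0, 0, 0, 0, 0.3, 1, 0, 0, 0, 0, 0, 0.25, 1, 0, 0, 0, 0, 0, 0.18, 1, 0, 0, 0, 0, 0, 0.12, 1, 0, 0, 0, 0, 0, 0.08, 1, 0, 0, 0, 0, 0, 0, 1, 0, 0, 0, 0, 0, 0, 1]
}}

```text
time: 21.65
tool_pos: [0.592, -0.0505, 0.0274]
ee_rot: [-3.141, 0.001, -3.102]
wrist_force: [-0.3, 0.1, -0.4]
width: 0.0941
finger_force: 0.0
```

>>> {"name": "move_arm", "arguments": {
  "motion": [0, 0, 0, 0, 0, 0, 0.4, 0, 0, 0, 0, 0, 0, 0.4, 0, 0, 0, 0, 0, 0, 0.4, 0, 0, 0, 0, 0, 0, 0.4, 0, 0, 0, 0, 0, 0, 0.4, 0, 0, 0, 0, 0, 0, 0.4]
}}

```text
time: 22.15
tool_pos: [0.5925, -0.0516, 0.0282]
ee_rot: [-3.14, 0.002, -3.103]
wrist_force: [0.3, -2.6, 4.3]
width: 0.0693
finger_force: 30.0
```

>>> {"name": "move_arm", "arguments": {
  "motion": [0, 0, 0, 0, 0, -0.1, 0.4, 0, 0, 0, 0, 0, -0.2, 0.4, 0, 0, 0, 0, 0, -0.3, 0.4, 0, 0, 0, 0, 0, -0.35, 0.4, 0, 0, 0, 0, 0, -0.35, 0.4, 0, 0, 0, 0, 0, -0.3, 0.4, 0, 0, 0, 0.03, -0.05, -0.25, 0.4, 0, 0, 0, 0.1, -0.15, -0.2, 0.4, 0, 0, 0, 0.15, -0.23, 0, 0.4, 0, 0, 0, 0.17, -0.26, 0, 0.4, 0, 0, 0, 0.2, -0.3, 0, 0.4, 0, 0, 0, 0.2, -0.3, 0, 0.4]
}}

```text
time: 23.15
tool_pos: [0.5106, -0.1832, 0.2319]
ee_rot: [3.141, -0.0, -3.101]
wrist_force: [0.0, -0.3, -1.1]
width: 0.0692
finger_force: 30.0
```

>>> {"name": "move_arm", "arguments": {
  "motion": [0, 0, 0, 0.2, -0.31, 0, 0.4, 0, 0, 0, 0.2, -0.31, 0, 0.4, 0, 0, 0, 0.2, -0.31, 0, 0.4, 0, 0, 0, 0.16, -0.25, 0, 0.4, 0, 0, 0, 0.1, -0.15, 0, 0.4, 0, 0, 0, 0.02, -0.04, 0, 0.4, 0, 0, 0, 0, 0, 0, 0.4, 0, 0, 0, 0, 0, 0, 0.4, 0, 0, 0, 0, 0, 0, 0.4, 0, 0, 0, 0, 0, 0, 0.4]
}}

```text
time: 23.98
tool_pos: [0.4299, -0.3221, 0.2319]
ee_rot: [3.141, 0.0, -3.1]
wrist_force: [0.5, 0.5, -0.1]
width: 0.0691
finger_force: 30.0
```

Run:
```python
from h import *
np.set_printoptions(precision=4,suppress=True)
o=robot.get_obs();print(o['tool_pos'],o['ee_rot'],o['joint_positions'])
c=robot.get_calibration('wrist');im=robot.snapshot('wrist')
cv2.imwrite('pics/w7.png',cv2.resize(im[:,:,::-1],(800,600),interpolation=cv2.INTER_CUBIC))
np.save('c7.npy',c,allow_pickle=True)
```

```text
[ 0.4299 -0.3221  0.2319] [ 3.1412  0.0003 -3.1005] [-0.7489  0.0549  1.3531  0.0005  1.7337 -2.3608]
```

View pics/w7.png

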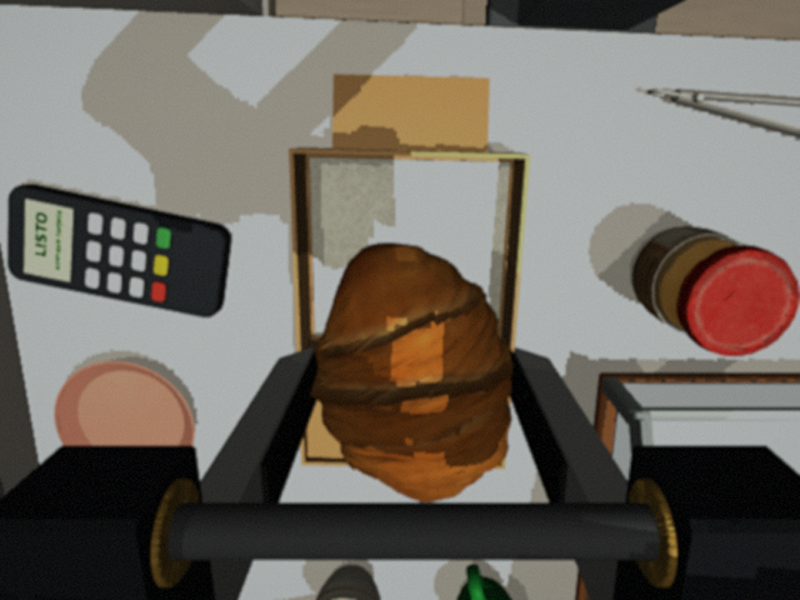

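The croissant is held level above the large compartment, with the front rim corners of the box at (291,151) and (528,156).

Run:
```python
from h import *
np.set_printoptions(precision=4,suppress=True)
c=np.load('c7.npy',allow_pickle=True).item();w=lambda u,v:np.array([u*.7,v*.7])
for p in [(291,151),(528,156),(303,466)]:print(atz(c,w(*p),.045))
```

```text
[ 0.3598 -0.4057  0.045 ]
[ 0.3566 -0.249   0.045 ]
[ 0.5986 -0.4016  0.045 ]
```

>>> {"name": "move_arm", "arguments": {
  "motion": [0, 0, 0, 0, -0.03, 0.15, 0.4, 0, 0, 0, 0, 0, 0.3, 0.4, 0, 0, 0, 0, 0, 0.35, 0.4, 0, 0, 0, 0, 0, 0.35, 0.4, 0, 0, 0, 0, 0, 0.3, 0.4, 0, 0, 0, 0, 0, 0.25, 0.4, 0, 0, 0, 0, 0, 0.18, 0.4, 0, 0, 0, 0, 0, 0.12, 0.4, 0, 0, 0, 0, 0, 0.06, 0.4, 0, 0, 0, 0, 0, 0.02, 0.4, 0, 0, 0, 0, 0, 0, 0.4, 0, 0, 0, 0, 0, 0, 0.4]
}}

```text
time: 25.03
tool_pos: [0.4301, -0.3271, 0.0254]
ee_rot: [-3.139, 0.002, -3.102]
wrist_force: [0.5, -1.0, -0.1]
width: 0.0691
finger_force: 30.0
```

>>> {"name": "move_arm", "arguments": {
  "motion": [0, 0, 0, 0, 0, 0.03, 0.4, 0, 0, 0, 0, 0, 0.02, 0.4, 0, 0, 0, 0, 0, 0, 0.4, 0, 0, 0, 0, 0, 0, 0.8, 0, 0, 0, 0, 0, 0, 0.9, 0, 0, 0, 0, 0, 0, 0.95, 0, 0, 0, 0, 0, -0.1, 0.95, 0, 0, 0, 0, 0, -0.2, 0.95, 0, 0, 0, 0, 0, -0.3, 0.95, 0, 0, 0, 0, 0, -0.4, 0.95, 0, 0, 0, 0, 0, -0.4, 0.95, 0, 0, 0, 0, 0, -0.4, 0.95]
}}

```text
time: 26.03
tool_pos: [0.4288, -0.3261, 0.2015]
ee_rot: [-3.141, 0.0, -3.103]
wrist_force: [0.5, -0.9, -0.9]
width: 0.0889
finger_force: 0.0
```

>>> {"name": "move_arm", "arguments": {
  "motion": [0, 0, 0, -0.1, 0.11, -0.3, 0.6, 0, 0, 0, -0.2, 0.21, -0.25, 0.6, 0, 0, 0, -0.25, 0.27, -0.2, 0.6, 0, 0, 0, -0.27, 0.29, -0.15, 0.6, 0, 0, 0, -0.28, 0.3, -0.1, 0.6, 0, 0, 0, -0.28, 0.3, 0, 0.6, 0, 0, 0, -0.28, 0.3, 0, 0.6, 0, 0, 0, -0.28, 0.3, 0, 0.6, 0, 0, 0, -0.28, 0.3, 0, 0.6, 0, 0, 0, -0.28, 0.3, 0, 0.6, 0, 0, 0, -0.26, 0.29, 0, 0.6, 0, 0, 0, -0.18, 0.2, 0, 0.6]
}}

```text
time: 27.03
tool_pos: [0.711, 0.0042, 0.2984]
ee_rot: [3.141, 0.0, -3.1]
wrist_force: [0.6, -1.4, 1.3]
width: 0.056
finger_force: 0.0
```

>>> {"name": "move_arm", "arguments": {
  "motion": [0, 0, 0, -0.08, 0.09, 0, 0.6, 0, 0, 0, -0.03, 0.03, 0, 0.6, 0, 0, 0, 0, 0, 0, 0.6, 0, 0, 0, 0, 0, 0, 0.6, 0, 0, 0, 0, 0, 0, 0.6, 0, 0, 0, 0, 0, 0, 0.6]
}}

```text
time: 27.53
tool_pos: [0.7196, 0.0118, 0.2994]
ee_rot: [-3.141, 0.001, -3.105]
wrist_force: [-0.4, -0.1, -1.2]
width: 0.0565
finger_force: 0.0
```

>>> {"name": "move_arm", "arguments": {
  "motion": [0, 0, 0, 0, 0, 0.15, 0.6, 0, 0, 0, 0, 0, 0.25, 0.6, 0, 0, 0, 0, 0, 0.25, 0.6, 0, 0, 0, 0, 0, 0.2, 0.6, 0, 0, 0, 0, 0, 0.1, 0.6, 0, 0, 0, 0, 0, 0.05, 0.6, 0, 0, 0, 0, 0, 0, 0.1, 0, 0, 0, 0, 0, 0, 0.1, 0, 0, 0, 0, 0, 0, 0.1, 0, 0, 0, 0, 0, 0, 0.1, 0, 0, 0, 0, 0, 0, 0.1, 0, 0, 0, 0, 0, 0, 0.1]
}}

```text
time: 28.53
tool_pos: [0.7207, 0.0133, 0.2]
ee_rot: [-3.141, 0.003, -3.103]
wrist_force: [-0.1, 0.0, 3.0]
width: 0.0246
finger_force: 30.3
```

>>> {"name": "move_arm", "arguments": {
  "motion": [0, 0, 0, 0.06, 0, 0.032, 0.1, 0, 0, 0, 0.12, 0, 0.064, 0.1, 0, 0, 0, 0.15, 0, 0.08, 0.1, 0, 0, 0, 0.15, 0, 0.08, 0.1, 0, 0, 0, 0.16, 0, 0.085, 0.1, 0, 0, 0, 0.16, 0, 0.085, 0.1, 0, 0, 0, 0.16, 0, 0.085, 0.1, 0, 0, 0, 0.16, 0, 0.085, 0.1, 0, 0, 0, 0.15, 0, 0.08, 0.1, 0, 0, 0, 0.12, 0, 0.064, 0.1, 0, 0, 0, 0.07, 0, 0.037, 0.1, 0, 0, 0, 0.03, 0, 0.016, 0.1]
}}

```text
time: 29.53
tool_pos: [0.5714, 0.0074, 0.1205]
ee_rot: [-3.141, 0.003, -3.103]
wrist_force: [1.0, 0.6, 6.1]
width: 0.0249
finger_force: 30.4
```

>>> {"name": "move_arm", "arguments": {
  "motion": [0, 0, 0, 0.04, 0, 0.021, 0.1, 0, 0, 0, 0.04, 0, 0.021, 0.1, 0, 0, 0, 0.04, 0, 0.021, 0.1, 0, 0, 0, 0.04, 0, 0.021, 0.1, 0, 0, 0, 0, 0, 0, 0.1, 0, 0, 0, 0, 0, 0, 0.1]
}}

```text
time: 30.03
tool_pos: [0.5558, 0.0068, 0.1122]
ee_rot: [-3.141, 0.001, -3.103]
wrist_force: [-1.0, -0.2, 5.6]
width: 0.0252
finger_force: 30.4
```

>>> {"name": "move_arm", "arguments": {
  "motion": [0, 0, 0, 0.02, 0, 0.011, 0.1, 0, 0, 0, 0.02, 0, 0.011, 0.1, 0, 0, 0, 0.02, 0, 0.011, 0.1, 0, 0, 0, 0, 0, 0, 0.1, 0, 0, 0, 0, 0, 0, 0.1]
}}

```text
time: 30.45
tool_pos: [0.5504, 0.0066, 0.1093]
ee_rot: [-3.141, 0.003, -3.103]
wrist_force: [0.3, 0.4, 6.7]
width: 0.0244
finger_force: 30.4
```

>>> {"name": "move_arm", "arguments": {
  "motion": [0, 0, 0, 0.02, 0, 0.011, 0.1, 0, 0, 0, 0.02, 0, 0.011, 0.1, 0, 0, 0, 0.01, 0, 0.005, 0.1, 0, 0, 0, 0, 0, 0, 0.1, 0, 0, 0, 0, 0, 0, 0.1]
}}

```text
time: 30.87
tool_pos: [0.5481, 0.0065, 0.108]
ee_rot: [-3.141, 0.009, -3.103]
wrist_force: [4.3, 1.7, 7.0]
width: 0.0247
finger_force: 30.5
```

>>> {"name": "move_arm", "arguments": {
  "motion": [0, 0, 0, 0.03, 0, 0.016, 0.1, 0, 0, 0, 0.02, 0, 0.011, 0.1, 0, 0, 0, 0, 0, 0, 0.1, 0, 0, 0, 0, 0, 0, 0.1]
}}

```text
time: 31.2
tool_pos: [0.5484, 0.0065, 0.1081]
ee_rot: [-3.141, 0.023, -3.102]
wrist_force: [13.3, 1.8, 8.8]
width: 0.0247
finger_force: 30.6
```

The sash is against its stop: 13 N and no motion, about 27 mm below where it started. I'll release it and go to the jam.

>>> {"name": "move_arm", "arguments": {
  "motion": [0, 0, 0, 0, 0, 0, 0.6, 0, 0, 0, 0, 0, 0, 0.6, 0, 0, 0, 0, 0, 0, 0.7, 0, 0, 0, 0, 0, -0.1, 0.7, 0, 0, 0, 0, 0, -0.25, 0.7, 0, 0, 0, 0, 0, -0.35, 0.7, 0, 0, 0, 0.05, 0.05, -0.35, 1, 0, 0, 0, 0.2, 0.22, -0.25, 1, 0, 0, 0, 0.27, 0.29, 0, 1, 0, 0, 0, 0.27, 0.29, 0, 1, 0, 0, 0, 0.17, 0.2, 0, 1, 0, 0, 0, 0.07, 0.1, 0, 1]
}}

```text
time: 32.2
tool_pos: [0.4295, 0.1187, 0.2326]
ee_rot: [3.141, -0.0, -3.1]
wrist_force: [0.7, -0.5, 0.3]
width: 0.094
finger_force: 0.0
```

>>> {"name": "move_arm", "arguments": {
  "motion": [0, 0, 0, 0.02, 0.03, 0, 1, 0, 0, 0, 0, 0, 0, 1, 0, 0, 0, 0, 0, 0, 1, 0, 0, 0, 0, 0, 0, 1]
}}

```text
time: 32.53
tool_pos: [0.4306, 0.1191, 0.2315]
ee_rot: [-3.141, -0.001, -3.104]
wrist_force: [-0.0, -0.2, -0.3]
width: 0.094
finger_force: 0.0
```

>>> {"name": "move_arm", "arguments": {
  "motion": [0, 0, 0, -0.015, 0.01, 0.15, 1, 0, 0, 0, 0, 0, 0.3, 1, 0, 0, 0, 0, 0, 0.35, 1, 0, 0, 0, 0, 0, 0.35, 1, 0, 0, 0, 0, 0, 0.3, 1, 0, 0, 0, 0, 0, 0.2, 1, 0, 0, 0, 0, 0, 0.1, 1, 0, 0, 0, 0, 0, 0, 1, 0, 0, 0, 0, 0, 0, 1]
}}

```text
time: 33.28
tool_pos: [0.4319, 0.1205, 0.0572]
ee_rot: [-3.141, -0.0, -3.104]
wrist_force: [-0.1, -0.7, 0.5]
width: 0.0937
finger_force: 0.0
```

>>> {"name": "move_arm", "arguments": {
  "motion": [0, 0, 0, 0, 0, 0, 0.4, 0, 0, 0, 0, 0, 0, 0.4, 0, 0, 0, 0, 0, 0, 0.4, 0, 0, 0, 0, 0, 0, 0.4, 0, 0, 0, 0, 0, 0, 0.4, 0, 0, 0, 0, 0, 0, 0.4]
}}

```text
time: 33.78
tool_pos: [0.4319, 0.122, 0.0579]
ee_rot: [3.139, 0.002, -3.103]
wrist_force: [-0.8, 3.6, 2.3]
width: 0.0631
finger_force: 29.8
```

>>> {"name": "move_arm", "arguments": {
  "motion": [0, 0, 0, 0, 0, -0.1, 0.4, 0, 0, 0, 0, 0, -0.2, 0.4, 0, 0, 0, 0, 0, -0.3, 0.4, 0, 0, 0, 0, 0, -0.35, 0.4, 0, 0, 0, 0, 0, -0.35, 0.4, 0, 0, 0, 0, -0.05, -0.3, 0.4, 0, 0, 0, -0.03, -0.12, -0.2, 0.4, 0, 0, 0, -0.05, -0.22, 0, 0.4, 0, 0, 0, -0.07, -0.3, 0, 0.4, 0, 0, 0, -0.08, -0.35, 0, 0.4, 0, 0, 0, -0.08, -0.35, 0, 0.4, 0, 0, 0, -0.08, -0.35, 0, 0.4]
}}

```text
time: 34.78
tool_pos: [0.4761, -0.053, 0.2359]
ee_rot: [-3.141, -0.003, -3.102]
wrist_force: [0.7, -0.7, -6.0]
width: 0.0625
finger_force: 29.8
```

>>> {"name": "move_arm", "arguments": {
  "motion": [0, 0, 0, -0.08, -0.35, 0, 0.4, 0, 0, 0, -0.08, -0.35, 0, 0.4, 0, 0, 0, -0.08, -0.35, 0, 0.4, 0, 0, 0, -0.08, -0.35, 0, 0.4, 0, 0, 0, -0.08, -0.35, 0, 0.4, 0, 0, 0, -0.08, -0.35, 0, 0.4, 0, 0, 0, -0.07, -0.3, 0, 0.4, 0, 0, 0, -0.05, -0.2, 0, 0.4, 0, 0, 0, -0.02, -0.11, 0, 0.4, 0, 0, 0, 0, 0, 0, 0.4, 0, 0, 0, 0, 0, 0, 0.4, 0, 0, 0, 0, 0, 0, 0.4]
}}

```text
time: 35.78
tool_pos: [0.5492, -0.3181, 0.2368]
ee_rot: [3.14, -0.001, -3.101]
wrist_force: [-0.4, -0.3, -4.4]
width: 0.0633
finger_force: 29.8
```

Run:
```python
from h import *
np.set_printoptions(precision=4,suppress=True)
o=robot.get_obs();print(o['tool_pos'],o['ee_rot'],o['qvel'],o['joint_positions'][5])
c=robot.get_calibration('wrist');im=robot.snapshot('wrist');t=robot.snapshot('top')
cv2.imwrite('pics/w8.png',cv2.resize(im[:,:,::-1],(800,600),interpolation=cv2.INTER_CUBIC))
cv2.imwrite('pics/top2_raw.png',t[:,:,::-1])
np.save('c8.npy',c,allow_pickle=True)
```

```text
[ 0.5492 -0.3181  0.2368] [ 3.1402 -0.001  -3.1015] [ 0.0136 -0.0146 -0.0033 -0.004  -0.0063 -0.0023] -2.225369640442984
```

View pics/w8.png

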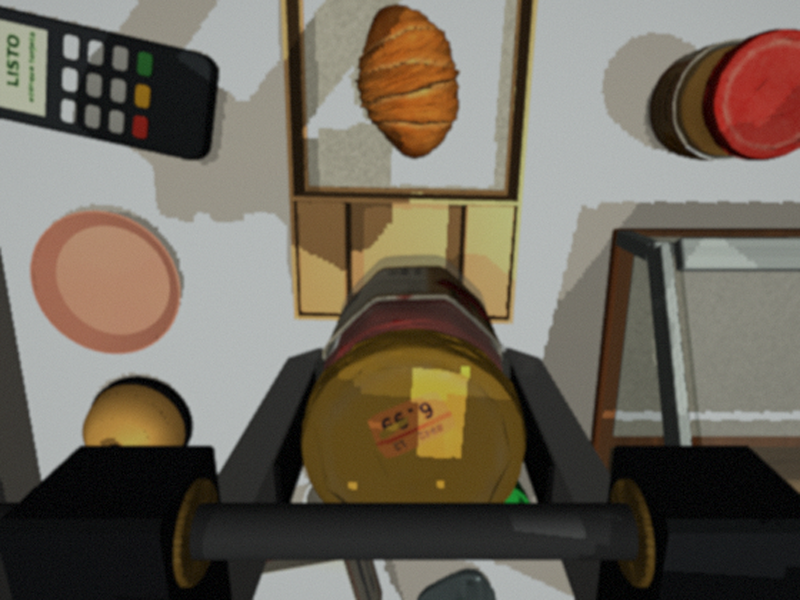

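The croissant lies in the middle of the large compartment. The back rim corners are at (298,318) and (511,321), the partition is at v ≈ 199, and the wing edges are at u 349 and 464.

Run:
```python
from h import *
np.set_printoptions(precision=4,suppress=True)
c=np.load('c8.npy',allow_pickle=True).item();w=lambda u,v:np.array([u*.7,v*.7])
for p,z in [((298,318),.045),((511,321),.045),((405,199),.04),((405,319),.045),((349,205),.04),((464,205),.04),((350,310),.04),((462,313),.04)]:print(p,atz(c,w(*p),z))
```

```text
(298, 318) [ 0.5968 -0.4002  0.045 ]
(511, 321) [ 0.5929 -0.2445  0.045 ]
(405, 199) [ 0.5083 -0.3252  0.04  ]
(405, 319) [ 0.5945 -0.3221  0.045 ]
(349, 205) [ 0.514  -0.3641  0.04  ]
(464, 205) [ 0.5107 -0.284   0.04  ]
(350, 310) [ 0.5908 -0.3628  0.04  ]
(462, 313) [ 0.5898 -0.2802  0.04  ]
```

>>> {"name": "move_arm", "arguments": {
  "motion": [0, 0, 0, 0, 0, 0.15, 0.4, 0, 0, 0, 0, 0, 0.25, 0.4, 0, 0, 0, 0, 0, 0.25, 0.4, 0, 0, 0, 0, 0, 0.2, 0.4, 0, 0, 0, 0, 0, 0.1, 0.4, 0, 0, 0, 0, 0, 0.05, 0.4, 0, 0, 0, 0, 0, 0, 0.4, 0, 0, 0, 0, 0, 0, 0.4, 0, 0, 0, 0, 0, 0, 0.4, 0, 0, 0, 0, 0, 0, 0.4]
}}

```text
time: 36.72
tool_pos: [0.5504, -0.3203, 0.1392]
ee_rot: [-3.139, 0.003, -3.103]
wrist_force: [-0.2, 0.2, -5.9]
width: 0.0629
finger_force: 29.8
```

>>> {"name": "move_arm", "arguments": {
  "motion": [0, 0, 0, 0, -0.025, 0.1, 0.4, 0, 0, 0, 0, 0, 0.15, 0.4, 0, 0, 0, 0, 0, 0.15, 0.4, 0, 0, 0, 0, 0, 0.12, 0.4, 0, 0, 0, 0, 0, 0.1, 0.4, 0, 0, 0, 0, 0, 0.07, 0.4, 0, 0, 0, 0, 0, 0.04, 0.4, 0, 0, 0, 0, 0, 0.02, 0.4, 0, 0, 0, 0, 0, 0.01, 0.4, 0, 0, 0, 0, 0, 0, 0.4, 0, 0, 0, 0, 0, 0, 0.4]
}}

```text
time: 37.63
tool_pos: [0.5501, -0.3226, 0.0619]
ee_rot: [-3.141, 0.001, -3.103]
wrist_force: [-0.1, 0.4, -4.6]
width: 0.0631
finger_force: 29.8
```

>>> {"name": "move_arm", "arguments": {
  "motion": [0, 0, 0, 0, 0, 0.015, 0.4, 0, 0, 0, 0, 0, 0.01, 0.4, 0, 0, 0, 0, 0, 0, 0.4, 0, 0, 0, 0, 0, 0, 0.4]
}}

```text
time: 37.97
tool_pos: [0.5503, -0.3227, 0.0609]
ee_rot: [-3.14, 0.002, -3.103]
wrist_force: [-2.6, 1.4, 6.1]
width: 0.0635
finger_force: 29.8
```

Touchdown. I'll release, rise, and back off towards the robot.

>>> {"name": "move_arm", "arguments": {
  "motion": [0, 0, 0, 0, 0, 0, 0.75, 0, 0, 0, 0, 0, 0, 0.85, 0, 0, 0, 0, 0, 0, 0.95, 0, 0, 0, 0, 0, 0, 0.95, 0, 0, 0, 0, 0, -0.1, 0.95, 0, 0, 0, 0, 0, -0.25, 0.95, 0, 0, 0, 0, 0, -0.35, 0.95, 0, 0, 0, 0, 0, -0.4, 0.95, 0, 0, 0, 0, 0, -0.4, 0.95, 0, 0, 0, 0.2, 0, -0.3, 0.95, 0, 0, 0, 0.35, 0, 0, 0.95, 0, 0, 0, 0.35, 0, 0, 0.95]
}}

```text
time: 38.97
tool_pos: [0.4604, -0.3265, 0.2426]
ee_rot: [-3.136, 0.005, -3.101]
wrist_force: [0.0, -0.5, -0.2]
width: 0.0895
finger_force: 0.0
```

>>> {"name": "move_arm", "arguments": {
  "motion": [0, 0, 0, 0.35, -0.1, 0, 0.95, 0, 0, 0, 0.35, -0.1, 0, 0.95, 0, 0, 0, 0.35, -0.2, 0, 0.95, 0, 0, 0, 0.2, -0.2, 0, 0.95, 0, 0, 0, 0, 0, 0, 0.95, 0, 0, 0, 0, 0, 0, 0.95, 0, 0, 0, 0, 0, 0, 0.95]
}}

```text
time: 39.55
tool_pos: [0.3403, -0.3883, 0.2389]
ee_rot: [-3.14, -0.001, -3.107]
wrist_force: [-0.4, 0.5, 0.7]
width: 0.0892
finger_force: 0.0
```

Run:
```python
from h import *
print(robot.get_obs()['tool_pos'])
s=robot.snapshot('scene')[:,:,::-1];t=robot.snapshot('top')[:,:,::-1]
a=cv2.resize(t[180:325,125:455],None,fx=1.8,fy=1.8,interpolation=cv2.INTER_CUBIC)
b=cv2.resize(s[90:320,100:430],None,fx=1.45,fy=1.45,interpolation=cv2.INTER_CUBIC)
h=np.zeros((a.shape[0]+b.shape[0],a.shape[1],3),np.uint8);h[:a.shape[0]]=a;h[a.shape[0]:,:b.shape[1]]=b
print(h.shape);cv2.imwrite('pics/fin.png',h)
```

```text
[ 0.34034504 -0.38833642  0.23890957]
(595, 594, 3)
```

View pics/fin.png

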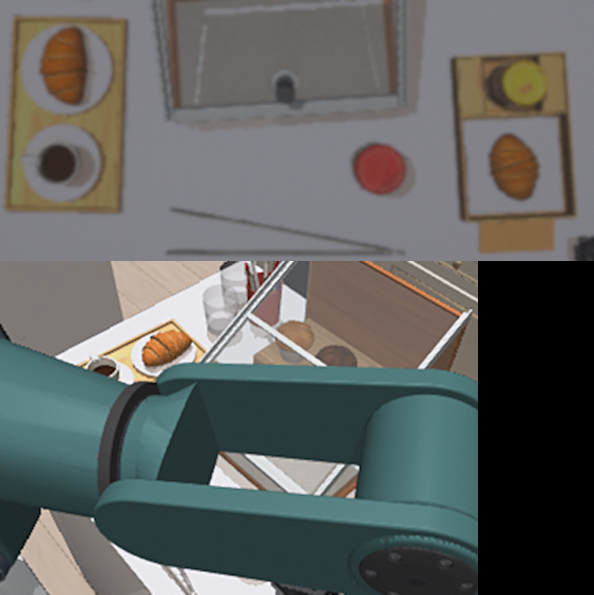

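The top view shows the cup upright on the saucer at (57,163), one croissant on the plate at (64,65) and the other in the large compartment at (514,165). The jam stands between the wings at (520,83), the honey hasn't moved, and the pane is down against the front of the case. Handing in.

```bash
python3 -c "
from bench import robot
print(robot.close_job())"
```

```text
the job is handed in; nothing more can be done
None
```

Both breakfast orders are made up and the job is handed in at about 40 s: the espresso and a croissant are on the tray, the other croissant and the jam are in the box, the honey is untouched, and the pane is pulled shut against its stop.

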